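# Tip the chock away and let the damper lever down

## Robot

A 6-joint arm with a two-finger parallel gripper is mounted at the origin on the work surface. World frame = base frame: x ahead of the robot, y to its left, z up, the work surface at z = 0. Lengths are in m, angles in rad, forces in N, time in s.
With the tool pointing down it reaches from about 0.275 to 1 m from the base axis. Payload 8.4 kg.
Tool frame: the origin (TCP) lies at the very end of the fingers, on their centre line; the grasp point (between the pads) lies 19 mm behind it; z points along the fingers, y is the line along which they close (so a half turn about z gives the same grasp; the last joint's range is limited). The gripper opens to 85 mm and grips with 20 to 120 N. Pads are 22 mm wide; open, the fingers measure 114 mm over their backs; the gripper's body (76 mm by 85 mm) begins 54 mm behind the grasp point. The pads swing forward as they close: fully open they stand 13 mm farther back than shut.
Start: joints at [-0.002, 0.353, 1.633, -0, 1.155, -0.002], TCP at [0.625, -0, 0.231] pointing down, gripper open.
Joint ranges: [-2.63, 2.63], [-0.92, 2.1], [0.06, 2.66], [-1.3, 4.44], [0, 2.69], [-3.02, 3.02]. Speed limits (rad/s): [2.22, 2.22, 2.79, 3.14, 3.14, 3.14].

## Interface

Orientations are given as a 3x3 rotation matrix whose columns are the frame's x, y, z axes.
In Python, from station import env gives the robot as it stands.
- The arm moves only by the tool send_rows, never from a script. Its argument "series" is a list of rows, each a list of 3 entries, a list of its own where there are three numbers: the shift along the world's x, y, z in cm, then the turn about the world's z in rad, then the finger opening in cm, from 0 to 8.54. In form: [[[tx, ty, tz], spin, hand], ...]. A call has exactly 10 rows; each row shifts and turns the commanded pose from where the row before left it; what a row does not reach is not made up. A row lasts 1/8 s, in which the tool goes at most 62.5 mm and 10.7 degrees, less where a joint would pass 70% of its speed; a pose out of reach is approached as far as the arm can. A call with a gripper value outside its range is refused whole. The fingers move at their own pace and stop on an object; the grip force is fixed at half the most. Time passes only in rows, so rows that do not move let the fingers close, or fill a call up. It gives the time, the measured TCP pose, the force, the opening and the grip force at its end, in the units of the state.
- env.get_state(): the state, without advancing time (a new reading comes with each control period).
- env.capture(name): name is "scene" or "side" or "wrist"; returns a dict with "frame" (480x640x3 uint8, red, green, blue), "range_z" (480x640 float32, m along the optical axis (not along the pixel's ray), 0 where there is no reading), "fov_y" (degrees; the focal length in pixels is half the picture's height over the tangent of half this angle, whatever the lens; pixels are square), "cx", "cy" (the principal point, pixels), "rvec" (rotation vector, rad) and "tvec" (3), from world to camera coordinates, as OpenCV has them; the wrist camera has in their place "tool_from_camera" (4x4, takes a point from camera to tool coordinates, whose origin is the TCP and whose axes are the flange's). Camera axes: x right, y down, z forward; pixel columns grow to the right and rows downward; lengths in m; the calibration is good to about 2 mm. A picture is of the moment at which its call begins: read the wrist's pose just before it.
- env.close_job(): hands the job in; it is judged then, once.
Trained networks look in the newest picture that a camera, given by its name, has taken for a name from the list of things; names that differ only in an ending like _2 or _b are one class to them, and where a whole thing is asked for, a point or a joint stands for the part that bears it (a point fixed in the world has none). Each returns a list of dicts, best first, with "p" (0 to 1); they miss things now and then, are a little off and sometimes report something else, mostly with a low value. They report only what shows in the picture. A call takes as long as a camera call.
- env.cut_out(target, camera): "mask" (480x640 bool, what is visible of it) and "position" ([column, row] in pixels, amid what is visible of it).
- env.mark_of(target, camera): "position" ([column, row] in pixels: a listed point, or the origin of a listed thing).
The state is a dict: "t": time; "joints": joint angles; "qd": joint speeds; "effort": joint torques, N m; "tcp_pos": TCP position; "tool_rot": TCP orientation; "wrist_force": force on the tool from outside, world axes, zero at the start; "wrist_torque": the same for the moment, N m; "grip_width": opening from 0.0 (shut) to 1.0 (fully open); "grasp_force": force on a finger pad.
Only numpy, scipy, OpenCV 4.12 (cv2) and the standard library are available. Lean on these libraries where they do the work, as an engineer would, in place of code of your own. Each camera call takes 0.05 s, during which the arm holds its last target. There are 200 camera calls.

## Task

Shut the damper: with the fingertips, first push over the wooden chock that stands in the path of the regulator's weighted lever, so that it falls away from the robot and lies flat on the slate. Then push the lever over the top and leave it to sink by its own weight onto its lower stop, without following or pressing it down. Do not pinch, lift or carry anything, push the chock gently, and leave the other things on the slate undisturbed.

Things in the scene. Friction and masses are not known exactly. Their poses are not given: they have to be found in the camera images.
- regulator: Iron damper regulator bolted to the slate (fixed): base plate 130 x 140 x 12 mm, two cheek plates 85 mm wide (along y), up to 117 mm high, the weighted lever between them, a small crank on the near (-x) face. Origin: centre of its underside. x axis: away from the robot (turned up to 0.25 rad); y axis: the side to which the lever comes down; z up.
- pivot (a point): Centre of the lever's hinge, 90 mm above the regulator's origin; the hinge line runs along the regulator's x axis.
- weight (a point): Centre of the lever's iron weight, a drum of radius 22 mm and length 44 mm (its length along the regulator's x), 150 mm from the pivot on a 12 mm square rod that ends 172 mm from the pivot.
- lever (a joint): Lever angle (rad). 0: leaning back 0.3 past vertical on its rear stop, towards the regulator's -y; 0.3: straight up; 1.87: level along the regulator's +y, on its lower stop, rod 90 mm above the slate. Its weight (0.55 kg) carries it to the side of vertical it is on; gearing damps it (0.5 N m s/rad): once well past vertical it sinks alone in 2 to 4 s. 2 to 6 N at the weight pushes it over.
- chock: Loose hardwood chock standing on end under the lever's path: 30 mm thick (x axis) x 50 mm wide (y axis) x 130 mm tall (z axis), about 0.17 kg. Origin: centre of the end it stands on. At the start its x axis points roughly away from the robot. It stands about 125 mm along +y from the regulator's origin and is taller than the lowered lever, so it would hold the lever up.
- chock_mid (a point): Middle of the chock, 65 mm from the end it stands on (along its z axis).
- gauge: Bystander, loose: nickel-plated pressure gauge standing on a round foot: dial 90 mm across, 125 mm tall in all. Origin: centre of its underside.
- gate_valve: Bystander, loose: brass gate valve standing on the slate, 90 mm long along its y axis, 52 mm wide, round dark handwheel on top at 106 mm height. Origin: centre of its underside.
- sight_tube: Bystander, loose: green glass sight tube standing on end in brass caps, 44 mm across the foot, 143 mm tall. Origin: centre of its underside.
- oil_can: Bystander, loose: steel oil can with a cone spout, 72 mm across, 130 mm tall. Origin: centre of its underside.
- wrench: Bystander, loose: steel wrench lying flat, its length along its x axis (about 0.2 m). Its origin is at its underside.
- spare_weight: Bystander, loose: round iron weight with a small knob, 64 mm across, 50 mm tall. Origin: centre of its underside.
- bolt_cup: Bystander, loose: plain steel cup, 70 mm across the rim, 60 mm tall. Origin: centre of its underside.

How it is judged:
On the way, in this order (a step that is already met when the one before it is completed fails the run):
1. the chock lies flat on the far side, the lever still leaning back on its rear side (angle between chock's own z axis and vertical between 1.45 and 1.69 rad and height (world z) of chock_mid below 0.032 m and x of chock_mid in the frame of regulator above 0.04 m and value of joint lever below 0.28 rad), for 0.2 s.
2. the lever has sunk onto its lower stop (value of joint lever above 1.8 rad), for 0.2 s.
At the end, for the whole second after the job is handed in: The chock lies flat on the slate (its long axis within about 0.12 rad of level, its middle below 32 mm and more than 40 mm beyond the regulator's centre line, away from the robot), at rest; the lever rests on its lower stop (joint above 1.80 of 1.87) (angle between chock's own z axis and vertical between 1.45 and 1.69 rad and height (world z) of chock_mid below 0.032 m and x of chock_mid in the frame of regulator above 0.04 m and value of joint lever above 1.8 rad and velocity of joint lever below 0.05 rad/s and linear speed of chock below 0.02 m/s); the robot touches nothing.
It fails at once if the chock is lifted (its middle above 90 mm) (height (world z) of chock_mid above 0.09 m).
It fails at once if the chock is pinched or pushed with more than 20 N (contact force between the fingers and chock above 20 N).
It fails at once if the lever is followed down or pressed: touched when it is more than 0.9 rad past vertical (value of joint lever above 1.2 rad and contact force between any of the fingers, the arm and lever above 1 N).
It fails at once if a bystander is shifted by more than 20 mm (distance of any of gauge, gate_valve, sight_tube, oil_can, wrench, spare_weight, bolt_cup from where it was at the start of the episode above 0.02 m).
It fails at once if a bystander is tipped (angle between any of gauge, gate_valve, sight_tube, oil_can, wrench, spare_weight, bolt_cup's own z axis and vertical above 0.3 rad).
It also fails if it takes over 45 s, if anything falls off the work surface, if the arm or the gripper's body presses on something with over 40 N, if the wrist force passes 120 N, or if a joint passes its speed limit or range.

## Working session

There is one attempt and no reset: what is moved stays moved. The work goes in short steps, Python scripts to look and compute and a tool call to move; the robot and the scene stay as the last step left them, time stands still between calls to the robot, and variables do not carry over. Pictures are saved under pics/ and viewed, at most 10 in all, crops included, and the job is handed in when it is done.

Besides the shell and the picture viewer there is one more tool, called after "Emit:" by a JSON object that holds its "name" and its "arguments", one argument or row to a line. send_rows: Moves the arm, as the interface text tells. Its arguments: {"type":"object","properties":{"series":{"type":"array","items":{"type":"array"}}},"required":["series"]}

```bash
mkdir -p pics; cat > h.py <<'E'
import numpy as np, cv2
from station import env
def cam(n):
    c=env.capture(n); f=240/np.tan(np.radians(c["fov_y"])/2)
    if "rvec" in c:
        R=cv2.Rodrigues(np.array(c["rvec"],float))[0]; t=np.array(c["tvec"],float).ravel()
    return c,f,R,t
def pts(c,f,R,t,mask):
    v,u=np.nonzero(mask&(c["range_z"]>0)); z=c["range_z"][v,u]
    P=np.c_[(u-c["cx"])*z/f,(v-c["cy"])*z/f,z]
    return (P-t)@R
def ray(c,f,R,t,px,z):
    d=R.T@np.array([(px[0]-c["cx"])/f,(px[1]-c["cy"])/f,1]); o=-R.T@t
    return o+d*(z-o[2])/d[2]
E
python3 - <<'E'
from h import *
for n in ["scene","side"]:
    c,f,R,t=cam(n); cv2.imwrite(f"pics/{n}0.png",c["frame"][:,:,::-1])
    print(n,"cam at",(-R.T@t).round(2))
    for k in ["regulator","weight","chock","gauge","gate_valve","sight_tube","oil_can","wrench","spare_weight","bolt_cup"]:
        r=env.cut_out(k,n)
        if r:
            P=pts(c,f,R,t,r[0]["mask"]); print(k,round(r[0]["p"],2),np.round(r[0]["position"]),"med",np.median(P,0).round(3),"lo",np.percentile(P,3,0).round(3),"hi",np.percentile(P,97,0).round(3))
    for k,z in [("regulator",0),("pivot",.09),("chock",0),("chock_mid",.065),("gauge",0),("gate_valve",0),("sight_tube",0),("oil_can",0),("weight",.233)]:
        r=env.mark_of(k,n)
        if r: print("mark",k,round(r[0]["p"],2),np.round(r[0]["position"]),ray(c,f,R,t,r[0]["position"],z).round(3))
E
```

```text
scene cam at [1.23 0.43 0.87]
regulator 0.62 [232. 274.] med [ 0.578 -0.165  0.075] lo [ 0.536 -0.228  0.006] hi [ 0.627 -0.112  0.25 ]
weight 0.8 [220. 224.] med [ 0.564 -0.196  0.182] lo [ 0.478 -0.281  0.075] hi [ 0.578 -0.136  0.253]
chock 0.72 [270. 290.] med [ 0.596 -0.039  0.077] lo [ 0.572 -0.07   0.005] hi [ 0.6   -0.023  0.129]
gauge 0.8 [188. 218.] med [ 0.457 -0.406  0.069] lo [ 0.421 -0.452  0.001] hi [ 0.477 -0.372  0.122]
gate_valve 0.56 [327. 320.] med [0.599 0.1   0.046] lo [0.566 0.049 0.003] hi [0.623 0.14  0.106]
sight_tube 0.73 [250. 212.] med [ 0.435 -0.207  0.138] lo [ 0.417 -0.222  0.113] hi [ 0.443 -0.193  0.143]
wrench 0.88 [480. 291.] med [0.293 0.377 0.005] lo [ 0.194  0.349 -0.003] hi [0.358 0.401 0.008]
spare_weight 0.86 [141. 270.] med [ 0.655 -0.414  0.031] lo [ 0.621 -0.45  -0.001] hi [ 0.678 -0.394  0.047]
bolt_cup 0.97 [440. 384.] med [0.605 0.369 0.034] lo [0.587 0.34  0.002] hi [0.65  0.398 0.059]
mark regulator 0.87 [237. 287.] [ 0.563 -0.17   0.   ]
mark pivot 0.98 [229. 260.] [ 0.567 -0.179  0.09 ]
mark chock 0.85 [273. 308.] [ 0.582 -0.05   0.
[... 1140 characters left out ...]
i [0.356 0.404 0.012]
spare_weight 0.75 [454. 385.] med [ 0.637 -0.437  0.034] lo [ 0.614 -0.459  0.005] hi [ 0.669 -0.403  0.05 ]
bolt_cup 0.64 [327. 212.] med [0.616 0.355 0.043] lo [0.586 0.334 0.011] hi [0.647 0.401 0.061]
mark regulator 0.55 [373. 328.] [ 0.553 -0.179  0.   ]
mark pivot 0.75 [376. 302.] [ 0.558 -0.179  0.09 ]
mark chock 0.76 [361. 298.] [ 0.572 -0.054  0.   ]
mark chock_mid 0.67 [369. 281.] [ 0.588 -0.062  0.065]
mark gauge 0.65 [369. 408.] [ 0.44  -0.416  0.   ]
mark gate_valve 0.67 [349. 268.] [0.59  0.089 0.   ]
mark sight_tube 0.91 [334. 348.] [ 0.429 -0.212  0.   ]
mark oil_can 0.66 [292. 222.] [0.5   0.398 0.   ]
mark weight 0.56 [385. 266.] [ 0.556 -0.214  0.233]
```

View pics/scene0.png

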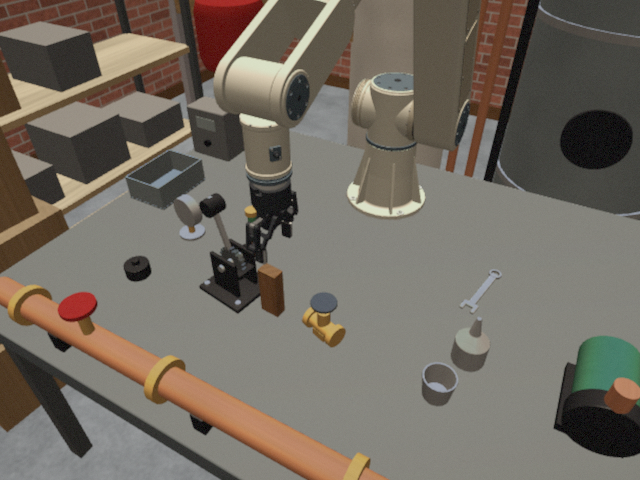

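View pics/side0.png

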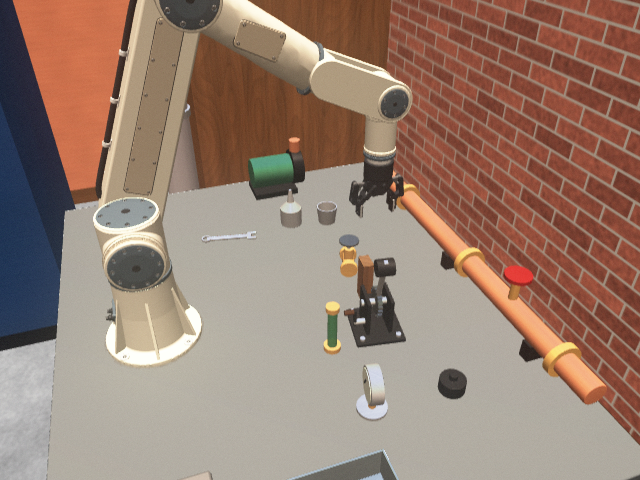

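```bash
python3 - <<'E'
from h import *
# chock top and base plate orientation from depth in both views
A=[];B=[];W=[]
for n in ["scene","side"]:
    c,f,R,t=cam(n); P=pts(c,f,R,t,np.ones((480,640),bool))
    n1=lambda lo,hi:P[np.all((P>lo)&(P<hi),1)]
    A.append(n1([.53,-.11,.122],[.66,.02,.138])); B.append(n1([.45,-.28,.006],[.68,-.08,.02])); W.append(n1([.5,-.3,.19],[.66,-.12,.28]))
for nm,S in [("chocktop",A),("base",B)]:
    for X in S:
        if len(X)<5: print(nm,len(X)); continue
        r=cv2.minAreaRect(X[:,:2].astype(np.float32)*1000); print(nm,len(X),r)
for X in W: print("w",len(X),X.mean(0).round(3),np.percentile(X,2,0).round(3),np.percentile(X,98,0).round(3))
s=env.get_state();print(s["t"],s["tool_rot"])
E
```

```text
chocktop 231 ((584.3150634765625, -47.80443572998047), (50.82877731323242, 31.822534561157227), 83.29932403564453)
chocktop 146 ((580.7634887695312, -50.47788619995117), (52.63933181762695, 31.400440216064453), 82.77446746826172)
base 1042 ((563.4982299804688, -170.44659423828125), (142.16893005371094, 132.8249053955078), 79.5300064086914)
base 1141 ((562.8297119140625, -191.42929077148438), (168.82601928710938, 207.53797912597656), 76.16500091552734)
w 513 [ 0.562 -0.207  0.235] [ 0.537 -0.234  0.193] [ 0.579 -0.192  0.254]
w 394 [ 0.549 -0.226  0.241] [ 0.53  -0.24   0.198] [ 0.572 -0.2    0.256]
2.1 [[ 7.13345845e-05  9.99999997e-01 -3.77601493e-05]
 [ 9.99999997e-01 -7.13338260e-05  2.00898999e-05]
 [ 2.00872063e-05 -3.77615823e-05 -9.99999999e-01]]
```

The pictures agree with the networks: the regulator is at (235,285) in scene, leaning back. The chock is at (270,290), right beside it, and the far side is clear. Regulator yaw is about -0.18 and chock yaw about -0.12. I'll shut the fingers and go in front of the chock.

Emit:
{"name": "send_rows", "arguments": {
  "series": [
    [[-5, -1, 0], -0.06, 0],
    [[-5, -1, 0], -0.06, 0],
    [[-4, -1.4, 0], 0, 0],
    [[0, 0, -4], 0, 0],
    [[0, 0, -4], 0, 0],
    [[0, 0, -4], 0, 0],
    [[0, 0, 0], 0, 0],
    [[0, 0, 0], 0, 0],
    [[0, 0, 0], 0, 0],
    [[0, 0, 0], 0, 0]
  ]
}}

```text
t: 3.35
tcp_pos: [0.4858, -0.034, 0.1125]
tool_rot: [[0.12, 0.993, 0.002], [0.993, -0.12, -0.0], [0.0, 0.002, -1.0]]
wrist_force: [0.1, -0.1, 0.1]
grip_width: -0.002
grasp_force: 0.0
```

```bash
python3 - <<'E'
from h import *
c,f,R,t=cam("side"); cv2.imwrite("pics/a.png",cv2.resize(c["frame"][140:380,220:540,::-1],(800,600)))
s=env.get_state();print(s["t"],s["tcp_pos"],s["wrist_force"],s["grip_width"])
P=pts(c,f,R,t,np.ones((480,640),bool));s=s["tcp_pos"]
Q=P[(abs(P[:,0]-s[0])<.055)&(abs(P[:,1]-s[1])<.05)&(P[:,2]>.1)&(P[:,2]<.14)];print(len(Q),Q.min(0),Q.max(0))
E
```

```text
3.4 [ 0.48565214 -0.03401961  0.11225944] [ 0.19903157 -0.14682344  0.52845938] -0.0007525331786480917
74 [ 0.47205775 -0.05022044  0.11038097] [ 0.49893889 -0.02499494  0.13969548]
```

View pics/a.png

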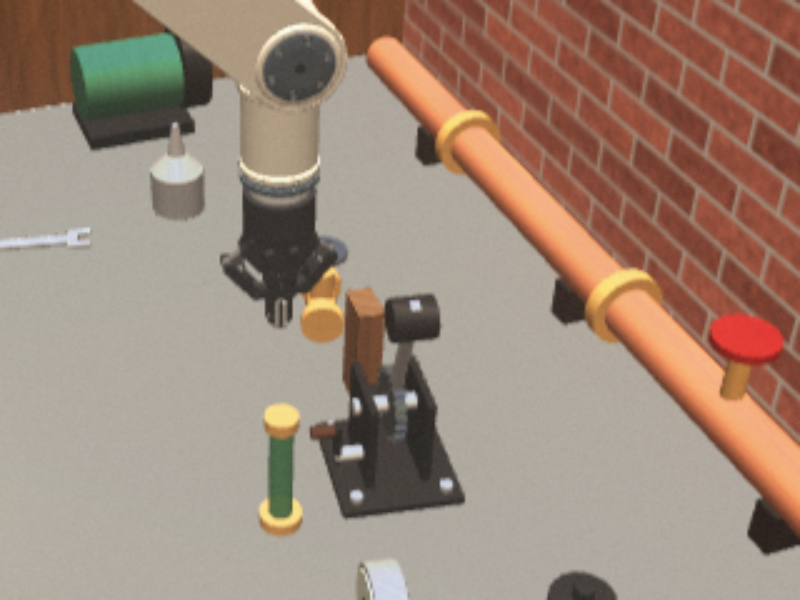

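The shut fingers at (280,310) stand clear in front of the chock (362,330). Their half-thickness is about 14 mm. I'll approach, then push slowly.

Emit:
{"name": "send_rows", "arguments": {
  "series": [
    [[2, -0.4, -0.5], 0, 0],
    [[2, -0.4, 0], 0, 0],
    [[1, -0.1, 0], 0, 0],
    [[0.4, -0.1, 0], 0, 0],
    [[0.4, 0, 0], 0, 0],
    [[0.4, -0.1, 0], 0, 0],
    [[0.4, 0, 0], 0, 0],
    [[0.4, -0.1, 0], 0, 0],
    [[0.4, 0, 0], 0, 0],
    [[0.4, -0.1, 0], 0, 0]
  ]
}}

```text
t: 4.65
tcp_pos: [0.5632, -0.047, 0.1063]
tool_rot: [[0.12, 0.993, -0.0], [0.993, -0.12, 0.0], [0.0, -0.0, -1.0]]
wrist_force: [-0.1, -0.2, 0.6]
grip_width: -0.004
grasp_force: 0.1
```

Emit:
{"name": "send_rows", "arguments": {
  "series": [
    [[0.4, 0, 0], 0, 0],
    [[0.4, -0.1, 0], 0, 0],
    [[0.4, 0, 0], 0, 0],
    [[0.4, -0.1, 0], 0, 0],
    [[0.4, 0, 0], 0, 0],
    [[0.4, -0.1, 0], 0, 0],
    [[0.4, 0, 0], 0, 0],
    [[0, 0, 0], 0, 0],
    [[0, 0, 0], 0, 0],
    [[0, 0, 0], 0, 0]
  ]
}}

```text
t: 5.9
tcp_pos: [0.5909, -0.05, 0.1063]
tool_rot: [[0.12, 0.993, -0.0], [0.993, -0.12, 0.0], [0.0, -0.0, -1.0]]
wrist_force: [0.3, 0.2, -0.0]
grip_width: -0.001
grasp_force: 0.0
```

```bash
python3 - <<'E'
from h import *
s=env.get_state();print(s["t"],s["tcp_pos"],s["wrist_force"])
c,f,R,t=cam("scene"); cv2.imwrite("pics/b.png",cv2.resize(c["frame"][140:380,120:440,::-1],(800,600)))
P=pts(c,f,R,t,np.ones((480,640),bool));Q=P[np.all((P>[.57,-.13,.02])&(P<[.8,.03,.14]),1)]
r=env.cut_out("chock","scene")
if r:
  Q=pts(c,f,R,t,r[0]["mask"]);print(r[0]["p"],np.percentile(Q,3,0),np.percentile(Q,97,0))
E
```

```text
5.9 [ 0.59086495 -0.04997245  0.10626716] [ 0.26906862  0.24150665 -0.029272  ]
0.6 [ 0.60837747 -0.08063405  0.00071218] [ 0.73285303 -0.02768596  0.03057841]
```

View pics/b.png

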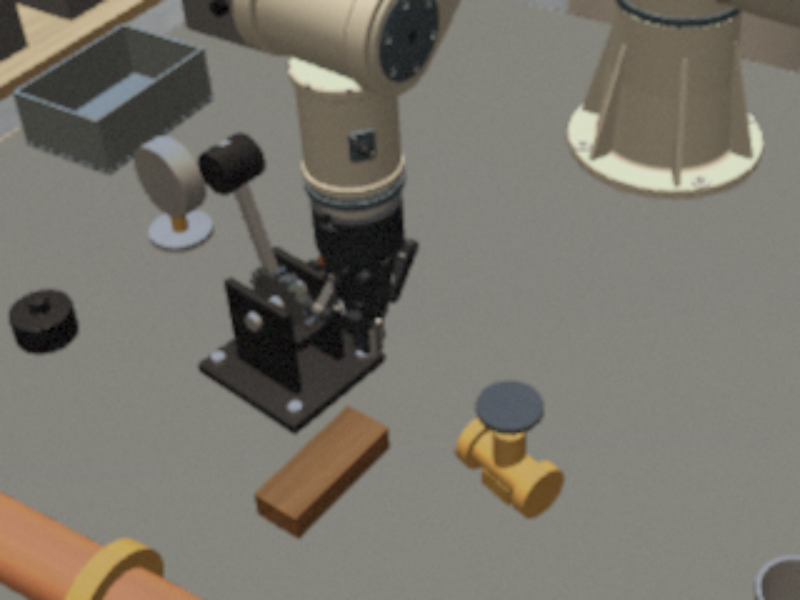

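The chock lies flat at x 0.605–0.735, beyond the regulator, and the lever is still leaning back. Next I'll go up, over the weight and down behind it, to about (0.545, -0.27, 0.225).

Emit:
{"name": "send_rows", "arguments": {
  "series": [
    [[0, 0, 6], 0, 0],
    [[0, 0, 6], 0, 0],
    [[0, 0, 6], 0, 0],
    [[0, 0, 2], -0.06, 0],
    [[-1, -5.5, 0], 0, 0],
    [[-1, -5.5, 0], 0, 0],
    [[-1, -5.5, 0], 0, 0],
    [[-1.5, -5.5, 0], 0, 0],
    [[0, 0, 0], 0, 0],
    [[0, 0, 0], 0, 0]
  ]
}}

```text
t: 7.25
tcp_pos: [0.5459, -0.2697, 0.3062]
tool_rot: [[0.18, 0.984, -0.0], [0.984, -0.18, 0.001], [0.001, -0.0, -1.0]]
wrist_force: [0.4, -0.6, 0.5]
grip_width: -0.003
grasp_force: 0.0
```

Emit:
{"name": "send_rows", "arguments": {
  "series": [
    [[0, 0, -3], 0, 0],
    [[0, 0, -3], 0, 0],
    [[0, 0, 0], 0, 0],
    [[0, 0, 0], 0, 0],
    [[0, 0, 0], 0, 0],
    [[0, 0, 0], 0, 0],
    [[0, 0, 0], 0, 0],
    [[0, 0, 0], 0, 0],
    [[0, 0, 0], 0, 0],
    [[0, 0, 0], 0, 0]
  ]
}}

```text
t: 8.5
tcp_pos: [0.5459, -0.27, 0.2462]
tool_rot: [[0.179, 0.984, -0.0], [0.984, -0.179, 0.0], [0.0, -0.0, -1.0]]
wrist_force: [-0.5, 0.3, -0.3]
grip_width: 0.005
grasp_force: 0.0
```

```bash
python3 - <<'E'
from h import *
c,f,R,t=cam("scene"); a=c["frame"][100:340,120:440,::-1]
c,f,R,t=cam("side"); b=c["frame"][160:400,220:540,::-1]
cv2.imwrite("pics/c.png",cv2.resize(np.hstack([a,b]),(800,300)))
s=env.get_state();print(s["t"],s["tcp_pos"],s["wrist_force"])
E
```

```text
8.6 [ 0.5459638  -0.26999974  0.24622735] [ 0.06981015 -0.34097608 -0.09522102]
```

View pics/c.png

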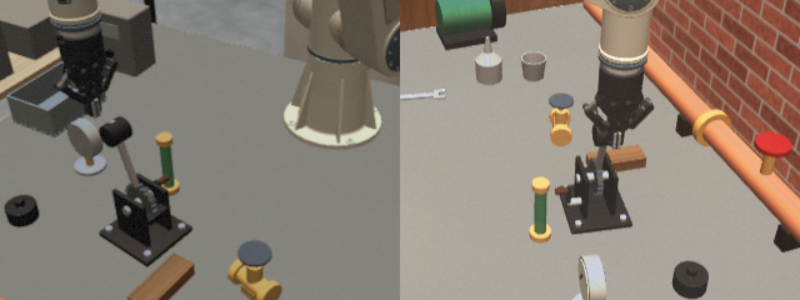

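The fingers are behind the weight at about (95,105) in the left view, and the lever is untouched. I'll lower slightly and push.

Emit:
{"name": "send_rows", "arguments": {
  "series": [
    [[0, 0, -2.2], 0, 0],
    [[0.3, 1.5, 0], 0, 0],
    [[0.1, 0.8, 0], 0, 0],
    [[0.2, 1, 0], 0, 0],
    [[0.2, 1, 0], 0, 0],
    [[0.2, 1, 0], 0, 0],
    [[0.2, 1, 0], 0, 0],
    [[0.1, 1, 0], 0, 0],
    [[0.2, 1, 0], 0, 0],
    [[0.2, 1, 0], 0, 0]
  ]
}}

```text
t: 9.85
tcp_pos: [0.5628, -0.176, 0.224]
tool_rot: [[0.179, 0.984, -0.001], [0.984, -0.179, 0.001], [0.0, -0.001, -1.0]]
wrist_force: [-0.4, -0.5, -0.7]
grip_width: -0.0
grasp_force: 0.5
```

Emit:
{"name": "send_rows", "arguments": {
  "series": [
    [[0.2, 1, 0], 0, 0],
    [[0.2, 1, 0], 0, 0],
    [[0.1, 0.5, 0], 0, 0],
    [[0, 0, 0], 0, 0],
    [[0, 0, 0], 0, 0],
    [[-0.4, -2, 0], 0, 0],
    [[-0.4, -2, 0], 0, 0],
    [[0, 0, 0], 0, 0],
    [[0, 0, 0], 0, 0],
    [[0, 0, 0], 0, 0]
  ]
}}

```text
t: 11.1
tcp_pos: [0.56, -0.1918, 0.2243]
tool_rot: [[0.179, 0.984, -0.0], [0.984, -0.179, 0.0], [0.0, -0.0, -1.0]]
wrist_force: [0.1, 0.2, -1.1]
grip_width: -0.0
grasp_force: 0.0
```

Emit:
{"name": "send_rows", "arguments": {
  "series": [
    [[0, 0, 4], 0, 0],
    [[0, 0, 4], 0, 0],
    [[0, 0, 0], 0, 0],
    [[0, 0, 0], 0, 0],
    [[0, 0, 0], 0, 0],
    [[0, 0, 0], 0, 0],
    [[0, 0, 0], 0, 0],
    [[0, 0, 0], 0, 0],
    [[0, 0, 0], 0, 0],
    [[0, 0, 0], 0, 0]
  ]
}}

```text
t: 12.35
tcp_pos: [0.56, -0.192, 0.3043]
tool_rot: [[0.179, 0.984, 0.0], [0.984, -0.179, -0.0], [-0.0, 0.0, -1.0]]
wrist_force: [0.4, -1.3, -0.2]
grip_width: -0.003
grasp_force: 0.0
```

Emit:
{"name": "send_rows", "arguments": {
  "series": [
    [[0, 0, 0], 0, 0],
    [[0, 0, 0], 0, 0],
    [[0, 0, 0], 0, 0],
    [[0, 0, 0], 0, 0],
    [[0, 0, 0], 0, 0],
    [[0, 0, 0], 0, 0],
    [[0, 0, 0], 0, 0],
    [[0, 0, 0], 0, 0],
    [[0, 0, 0], 0, 0],
    [[0, 0, 0], 0, 0]
  ]
}}

```text
t: 13.6
tcp_pos: [0.56, -0.192, 0.3043]
tool_rot: [[0.179, 0.984, -0.0], [0.984, -0.179, -0.0], [-0.0, -0.0, -1.0]]
wrist_force: [-0.2, -0.0, -0.5]
grip_width: 0.004
grasp_force: 0.0
```

```bash
python3 - <<'E'
from h import *
c,f,R,t=cam("scene"); a=c["frame"][100:340,120:440,::-1]
c,f,R,t=cam("side"); b=c["frame"][160:400,220:540,::-1]
r=env.mark_of("weight","side"); print(r[0]["p"],ray(c,f,R,t,r[0]["position"],.09))
cv2.imwrite("pics/d.png",cv2.resize(np.hstack([a,b]),(800,300)))
s=env.get_state();print(s["t"],s["tcp_pos"],s["wrist_force"])
E
```

```text
0.9 [ 0.58192231 -0.03397732  0.09      ]
13.75 [ 0.56002078 -0.19200483  0.3042977 ] [-0.02958211  0.89718652  0.71219785]
```

View pics/d.png

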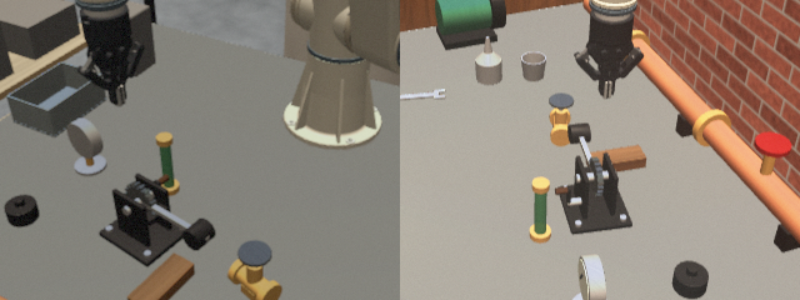

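The lever is over, with the weight at (200,233) in the left view and nearly or fully level. The chock is flat. I'll wait for it to settle, then measure.

Emit:
{"name": "send_rows", "arguments": {
  "series": [
    [[0, 0, 0], 0, 0],
    [[0, 0, 0], 0, 0],
    [[0, 0, 0], 0, 0],
    [[0, 0, 0], 0, 0],
    [[0, 0, 0], 0, 0],
    [[0, 0, 0], 0, 0],
    [[0, 0, 0], 0, 0],
    [[0, 0, 0], 0, 0],
    [[0, 0, 0], 0, 0],
    [[0, 0, 0], 0, 0]
  ]
}}

```text
t: 15.0
tcp_pos: [0.56, -0.192, 0.3043]
tool_rot: [[0.179, 0.984, 0.0], [0.984, -0.179, 0.0], [0.0, 0.0, -1.0]]
wrist_force: [-0.5, -1.3, -0.4]
grip_width: 0.001
grasp_force: 0.0
```

Emit:
{"name": "send_rows", "arguments": {
  "series": [
    [[0, 0, 0], 0, 0],
    [[0, 0, 0], 0, 0],
    [[0, 0, 0], 0, 0],
    [[0, 0, 0], 0, 0],
    [[0, 0, 0], 0, 0],
    [[0, 0, 0], 0, 0],
    [[0, 0, 0], 0, 0],
    [[0, 0, 0], 0, 0],
    [[0, 0, 0], 0, 0],
    [[0, 0, 0], 0, 0]
  ]
}}

```text
t: 16.25
tcp_pos: [0.56, -0.192, 0.3043]
tool_rot: [[0.179, 0.984, 0.0], [0.984, -0.179, -0.0], [0.0, 0.0, -1.0]]
wrist_force: [0.3, -0.5, 0.3]
grip_width: -0.0
grasp_force: 0.0
```

```bash
python3 - <<'E'
from h import *
for n in ["scene","side"]:
    c,f,R,t=cam(n); P=pts(c,f,R,t,np.ones((480,640),bool))
    Q=P[np.all((P>[.54,-.06,.05])&(P<[.64,.01,.2]),1)]
    print("drum top",np.percentile(Q[:,2],[90,97,99]),len(Q))
    r=env.cut_out("chock",n)
    if r: Q=pts(c,f,R,t,r[0]["mask"]);print("chock",np.percentile(Q,3,0),np.percentile(Q,97,0))
E
```

```text
drum top [0.10955597 0.11110986 0.11160026] 482
chock [ 0.61107505 -0.07914049  0.00398476] [ 0.73301745 -0.02761662  0.03094156]
drum top [0.11155809 0.11324187 0.11396109] 273
chock [ 0.61596715 -0.09013302  0.0009621 ] [ 0.72824624 -0.03120686  0.03494887]
```

The drum top is at 0.112 m, which is 90 + 22 mm, so the lever is level on its stop. The chock is flat, so I'm handing in.

```bash
python3 -c "
from station import env
print(env.close_job())"
```

```text
the job is handed in; nothing more can be done
None
```

The job is handed in: the chock lies flat on the far side, and the lever sank by itself onto its lower stop. No verdict came back, and I didn't re-measure the bystanders at the end, though those in view in the last pictures looked unmoved.

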